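# Mix the clipped tubes by one hand turn of the mixer wheel

## Task

A capped bottle has been left standing against the front of the tube mixer, in the way of the wheel's handle: stand it upright in the empty white tray. Then turn the wheel by hand, clockwise as you look at its face and gently (never faster than half a turn a second): first bring the handle up to the steel pointer, then carry on through one whole turn and leave the handle level with the pointer again. Leave everything else where it is.

Things in the scene. Friction and masses are not known exactly. Their poses are not given: they have to be found in the camera images.
- mixer: tube mixer fixed to the bench: white base 180 x 150 mm, 35 mm high (x -40 to 140 mm), with a tilted wheel. Origin on the bench below the wheel's centre; -x is its front, roughly towards the robot, +y left seen from the robot. The axle leans 0.45 rad (26 degrees) forwards: the face's outward normal is (-0.435, 0, 0.900), 'up the face' (0.900, 0, 0.435) in the mixer's frame
- hub (a point): centre of the wheel on its face, on the axle, 170 mm above the mixer's origin. Fixed; axes as the mixer's. The wheel is a white disc of 190 mm diameter with four capped tubes clipped on its face, up to 20 mm above it
- pointer (a point): tip of the steel pointer beside the wheel's left (+y) edge, 100 mm from the centre, 11 mm above the face; fixed to the mixer; axes as the mixer's
- lamp (a point): centre of the underside of the mixer's black lamp head, 350 mm above the bench; the head is 75 mm deep (x 68 to 143 mm from the mixer's origin), 100 mm wide, 35 mm high, on a post behind the wheel. It overhangs the wheel's upper part, so the handle cannot be followed past the top with an upright tool: tilt the tool along the axle
- wheel (a joint): wheel angle in rad, growing clockwise as seen looking at the face; 0 with the handle at the pointer (straight left), 1.57 at the top, 3.14 right, 4.71 at the bottom (nearest the robot), 6.28 at the pointer again. Starts a little short of the pointer (-0.6 to -0.25). Turns round and round with light friction (1.5 N at the handle) and stays where left
- wheel_handle (a point): point on the axis of the wheel's handle, 50 mm above the face, 80 mm from the wheel's centre; z is the face's outward normal. The handle is a grey cylinder of 26 mm diameter, square to the face from 6 to 74 mm above it: a sleeve that spins freely on its own axis, so a tool of constant orientation can hold it all the way round
- bottle: capped clear plastic bottle with paper band, 60 mm diameter, 198 mm tall, about 0.25 kg, origin at the centre of its underside; white cap 58 mm diameter, from 166 to 198 mm high. It stands in front of the wheel
- tray: empty low white tray, fixed to the bench, 150 x 150 mm, rim 26 mm high, walls and floor 5 mm thick; origin at the centre of its underside. It stands to the left or to the right of the mixer
- rack: bystander: white tube rack 110 x 110 mm with tubes, 95 mm (solid to 93 mm) high, origin under its centre; it stands on the other side from the tray
- wellplate: bystander: clear six-well plate 85 x 127 x 20 mm, origin under its centre
- dishes: bystander: stack of three dishes, 92 mm diameter, 48 mm high, origin under its centre
- tipbox: bystander: pipette tip box 87 x 122 x 65 mm, origin under its centre
- timer: bystander: flat white bench timer 65 x 75 x 26 mm, origin under its centre
- wash: bystander: white bottle 64 mm diameter, 150 mm tall, origin under its centre
Things that resemble listed ones, but are neither listed nor needed, are in the scene too. Leave any blue look-alike of the bottle alone. What is shaped like the tray but yellow is not meant.

How it is judged:
On the way, in this order (a step that is already met when the one before it is completed fails the run):
1. the bottle stands upright in the tray, let go (x of bottle in the frame of tray between -0.046 and 0.046 m and y of bottle in the frame of tray between -0.046 and 0.046 m and z of bottle in the frame of tray below 0.012 m and angle between bottle's own z axis and vertical below 0.1 rad and contact force between bottle and the fingers below 0.1 N), for 0.2 s.
2. the handle has been brought up to the pointer (clockwise) (value of joint wheel above -0.1 rad).
3. the wheel is more than half way round its full turn (value of joint wheel above 3.3 rad).
At the end, for the whole second after the job is handed in: the wheel is at rest, one whole clockwise turn beyond its first coming to the pointer: the handle is at the pointer within 0.18 rad (10 degrees; joint 6.10 to 6.46), and the bottle stands upright (within 0.1 rad) and still on the floor of the tray (value of joint wheel between 6.103 and 6.463 rad and velocity of joint wheel between -0.05 and 0.05 rad/s and x of bottle in the frame of tray between -0.046 and 0.046 m and y of bottle in the frame of tray between -0.046 and 0.046 m and z of bottle in the frame of tray below 0.012 m and angle between bottle's own z axis and vertical below 0.1 rad and linear speed of bottle below 0.02 m/s); the robot touches nothing.
It fails at once if the wheel is spun faster than half a turn a second (3.2 rad/s) (velocity of joint wheel above 3.2 rad/s or velocity of joint wheel below -3.2 rad/s).
It fails at once if the bottle is knocked over (angle between bottle's own z axis and vertical above 0.8 rad).
It fails at once if a bystander is moved by more than 30 mm (distance of any of rack, wellplate, dishes, tipbox, timer, wash from where it was at the start of the episode above 0.03 m).
It also fails if it takes over 72 s, if anything falls off the work surface, if the arm or the gripper's body presses on something with over 40 N, if the wrist force passes 120 N, or if a joint passes its speed limit or range.

## Robot

A 7-joint arm with a two-finger parallel gripper is mounted at the origin on the work surface. World frame = base frame: x ahead of the robot, y to its left, z up, the work surface at z = 0. Lengths are in m, angles in rad, forces in N, time in s.
With the tool pointing down it reaches from about 0.35 to 0.9 m from the base axis. Payload 19.9 kg.
Tool frame: the origin (TCP) lies between the finger pads; the fingertips stand 19 mm ahead of it and the grasp point (between the pads) is the TCP; z points along the fingers, y is the line along which they close (so a half turn about z gives the same grasp; the last joint's range is limited). The gripper opens to 94 mm and grips with 3 to 60 N. Pads are 16 mm wide; open, the fingers measure 119 mm over their backs; the gripper's body (75 mm by 177 mm) begins 78 mm behind the grasp point.
Start: joints at [-0.042, 0.417, -0.01, 1.614, 0.005, 1.111, -0.053], TCP at [0.625, 0, 0.196] pointing down, gripper open.
Joint ranges: [-2.81, 2.81], [-0.39, 2.02], [-1.27, 1.25], [0.06, 2.57], [-1.19, 4.33], [0.19, 2], [-2.82, 2.82]. Speed limits (rad/s): [1.89, 1.89, 2.39, 2.39, 3.01, 3.01, 3.01].

## Interface

Orientations are given as a 3x3 rotation matrix whose columns are the frame's x, y, z axes.
In Python, from rig import robot gives the robot as it stands. Calls block until the motion is done:
- robot.move_ptp(position, orientation): joint-space move of the TCP to a pose.
- robot.move_linear(position, velocity=0.15, frame=None, threshold=None): straight line of the TCP; frame=None keeps the orientation; velocity is the mean speed in m/s. With threshold (N) it stops when the force on the tool has changed by that much, and returns True; else False.
- robot.goto_joints(angles): joint-space move.
- robot.gripper_to(opening): finger opening in m; the grip force is fixed at half the most; returns when the fingers have stopped.
- robot.pause(seconds).
- robot.ik(position, orientation): joint angles nearest the present ones, or None.
- robot.get_state(): the state.
- robot.grab_frame(name): name is "scene" or "side" or "wrist"; returns the picture (420x560x3 uint8, red, green, blue); there is no depth.
- robot.camera_info(name): a dict with "fx", "fy", "cx", "cy" (pixels), "rvec" (rotation vector, rad) and "tvec" (3), from world to camera coordinates, as OpenCV has them. Camera axes: x right, y down, z forward; pixel columns grow to the right and rows downward; lengths in m; the calibration is good to about 2 mm. A picture is of the moment at which its call begins: read the wrist's pose just before it. camera_info takes no time and is no camera call; for the wrist camera it gives the pose at the moment of the call.
A pose or a line that the arm cannot do raises robot.PlanningError and nothing moves.
- robot.sign_off(): hands the job in; it is judged then, once.
The state is a dict: "time": time; "qpos": joint angles; "joint_vel": joint speeds; "effort": joint torques, N m; "ee_pos": TCP position; "tool_rot": TCP orientation; "force": force on the tool from outside, world axes, zero at the start; "moment": the same for the moment, N m; "opening": finger opening in m; "grasp_force": force on a finger pad.
Only numpy, scipy, OpenCV 4.12 (cv2) and the standard library are available. Lean on these libraries where they do the work, as an engineer would, in place of code of your own. Each camera call takes 0.05 s, during which the arm holds its last target. There are 200 camera calls.

## Working session

There is one attempt and no reset: what is moved stays moved. The work goes in short steps, each a Python script; the robot and the scene stay as the last script left them, time stands still between calls to the robot, and variables do not carry over. Pictures are saved under pics/ and viewed, at most 10 in all, crops included, and the job is handed in when it is done.

```bash
ls; mkdir -p pics; python3 - <<'E'
from rig import robot
import cv2,numpy as np
for n in("scene","side"):
    im=robot.grab_frame(n); cv2.imwrite(f"pics/{n}0.png",im[:,:,::-1])
    print(n,robot.camera_info(n))
    c=robot.camera_info(n);R=cv2.Rodrigues(np.array(c["rvec"]))[0];print(-R.T@np.array(c["tvec"]))
print(robot.get_state())
E
```

```text
pics
scene {'fx': 394.49979943570474, 'fy': 394.49979943570474, 'cx': 277.6240624058633, 'cy': 201.76582558778128, 'rvec': array([ 0.9760975 ,  2.54199553, -0.98867319]), 'tvec': array([ 0.44014152, -0.03041512,  1.41506656])}
[0.96520897 0.44326725 1.0338998 ]
side {'fx': 404.886128218597, 'fy': 404.886128218597, 'cx': 282.4959661762448, 'cy': 209.75501672140382, 'rvec': array([ 2.43263508, -0.1328286 ,  0.03146495]), 'tvec': array([-0.51034424,  0.13023926,  1.53434568])}
[ 0.42985539 -0.94570155  1.24599481]
{'time': 0.1, 'qpos': array([-0.04146825,  0.41787499, -0.0103216 ,  1.6141011 ,  0.00469622,
        1.11070684, -0.05302704]), 'joint_vel': array([-0.00182972, -0.00143499, -0.0004193 , -0.0008351 , -0.00080846,
        0.00184322,  0.00100761]), 'effort': array([ 7.74739638e-04, -8.52578259e+01,  6.39427956e-01, -4.26696110e+01,
       -4.89651540e-02,  1.64374465e-02, -7.34272044e-05]), 'ee_pos': array([ 6.24655329e-01, -1.91272063e-05,  1.95917701e-01]), 'tool_rot': array([[ 3.54818516e-05,  9.99999434e-01, -1.06376126e-03],
       [ 9.99999997e-01, -3.55600051e-05, -7.34501494e-05],
       [-7.34879351e-05, -1.06375865e-03, -9.99999432e-01]]), 'force': array([-0.58285835, -0.28244107, -0.28139972]), 'moment': array([-0.00737838, -0.02689608,  0.00352835]), 'grasp_force': 0.0, 'opening': 0.0939832722994303}
```

View pics/scene0.png

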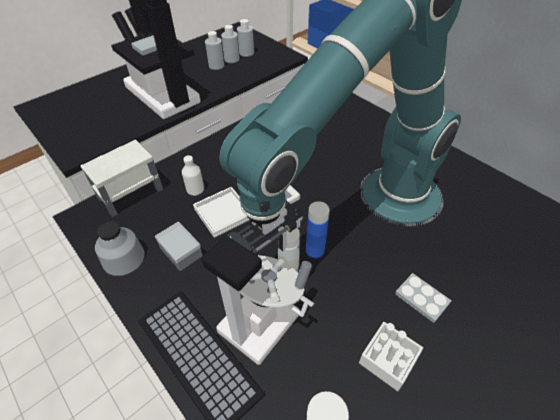

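View pics/side0.png

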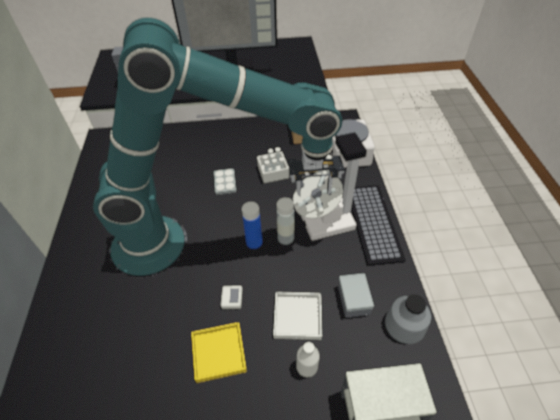

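The scene view shows the clear bottle at about (291,240), the blue one at (317,230), and the mixer wheel at (270,285), partly hidden by the gripper. In the side view the clear bottle is at (286,220) and the tray at (298,315). I'll lift the arm out of the way and look at enlarged views.

```bash
python3 - <<'E'
from rig import robot
import cv2,numpy as np
R=robot.get_state()["tool_rot"]
robot.move_linear([0.6,0,0.42],velocity=0.25)
for p in ([0.35,0.3,0.5],[0.4,0.3,0.45],[.45,.3,.42]):
    try: robot.move_ptp(p,R);break
    except robot.PlanningError as e: print(e)
for n,(x,y,w,h) in dict(scene=(170,170,200,190),side=(200,100,210,290)).items():
    im=robot.grab_frame(n); cv2.imwrite(f"pics/{n}1_full.png",im[:,:,::-1])
    s=3.1 if n=="scene" else 2.0
    cv2.imwrite(f"pics/{n}1.png",cv2.resize(im[y:y+h,x:x+w,::-1],None,fx=s,fy=s,interpolation=cv2.INTER_CUBIC))
print(robot.get_state()["time"],robot.get_state()["ee_pos"])
E
```

```text
2.725 [0.35084551 0.2993798  0.499586  ]
```

View pics/scene1.png

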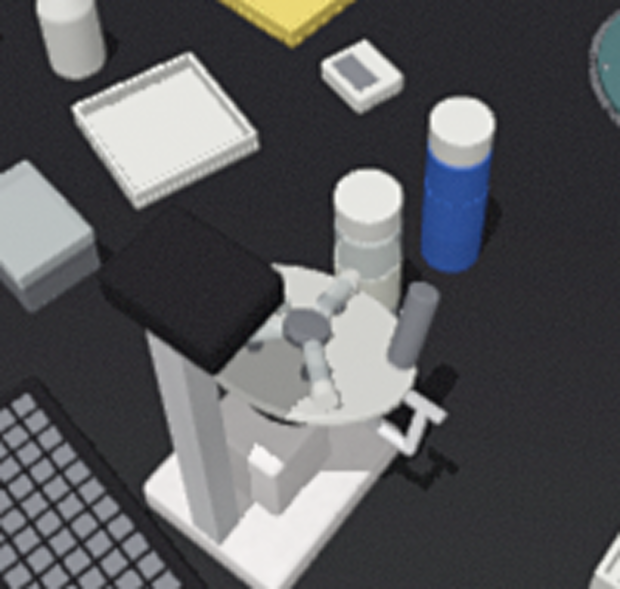

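View pics/side1.png

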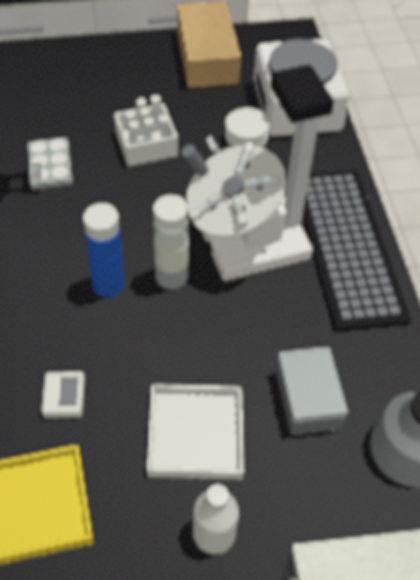

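The scene crop shows the bottle cap centre at (369,196), tray rim corners at (75,110), (190,55), (258,138) and (140,195), the hub at (307,327), the handle top at (425,290) and base at (403,362). The side crop shows the cap at (171,206), the tray centre at (196,430), the hub at (234,188) and the handle top at (189,153). Next I'll triangulate these.

```bash
cat > h.py <<'E'
from rig import robot
import cv2,numpy as np
CR=dict(scene=(170,170,3.1),side=(200,100,2.0))
def ray(n,p):
    c=robot.camera_info(n);R=cv2.Rodrigues(np.array(c["rvec"]))[0]
    x0,y0,s=CR[n];u=(p[0]+.5)/s-.5+x0;v=(p[1]+.5)/s-.5+y0
    d=R.T@np.array([(u-c["cx"])/c["fx"],(v-c["cy"])/c["fy"],1]);return -R.T@np.array(c["tvec"]),d/np.linalg.norm(d)
def plane(n,p,z):
    o,d=ray(n,p);return o+d*(z-o[2])/d[2]
def tri(a,b):
    o1,d1=ray("scene",a);o2,d2=ray("side",b)
    t=np.linalg.lstsq(np.c_[d1,-d2],o2-o1,rcond=None)[0];p,q=o1+t[0]*d1,o2+t[1]*d2
    return (p+q)/2,np.linalg.norm(p-q)
E
python3 - <<'E'
from h import *
np.set_printoptions(precision=4,suppress=True)
print("bottle",tri((369,196),(171,206)),plane("scene",(369,196),.198),plane("side",(171,206),.198))
print("blue",plane("scene",(462,127),.198),plane("side",(101,217),.198))
for n,ps in dict(scene=[(75,110),(190,55),(258,138),(140,193)],side=[(150,385),(242,385),(244,472),(148,472)]).items():
    P=np.array([plane(n,p,.026) for p in ps]);print("tray",n,P[:,:2].tolist(),P.mean(0))
print("hub",tri((307,327),(234,188)))
print("handle top",tri((425,290),(189,152)))
print("base scene",[plane("scene",p,.035)[:2] for p in [(147,490),(275,578),(395,455)]])
print("base side",[plane("side",p,.035)[:2] for p in [(310,243),(221,270),(298,228)]])
print("lamp side",[plane("side",p,.385)[:2] for p in [(274,78),(318,67),(332,100),(284,115)]])
print("lamp scene",[plane("scene",p,.385)[:2] for p in [(172,207),(283,285),(210,345),(103,275)]])
print("pointer?",plane("scene",(445,415),.18),plane("scene",(425,395),.18),plane("scene",(412,395),.18))
E
```

```text
bottle (array([ 0.5226, -0.0265,  0.1985]), np.float64(0.00019806315201123485)) [ 0.5224 -0.0268  0.198 ] [ 0.5225 -0.026   0.198 ]
blue [ 0.4071 -0.0279  0.198 ] [ 0.4011 -0.0371  0.198 ]
tray scene [[0.5905892952109089, -0.4310506730054038], [0.4447282438807757, -0.41286060919175405], [0.4663913321972472, -0.2625572346327495], [0.6052197094930709, -0.28729143972976456]] [ 0.5267 -0.3484  0.026 ]
tray side [[0.45880345065370015, -0.27118676349382287], [0.6128495280765425, -0.28842185354484084], [0.5908350993304075, -0.4390612255314831], [0.44168258993960957, -0.42261159620711974]] [ 0.526  -0.3553  0.026 ]
hub (array([0.6401, 0.0244, 0.1754]), np.float64(0.00320090690425296))
handle top (array([0.5655, 0.0822, 0.218 ]), np.float64(0.0033272844297461907))
base scene [array([ 0.7923, -0.0136]), array([0.7589, 0.1176]), array([0.6126, 0.1056])]
base side [array([ 0.7908, -0.0074]), array([ 0.6123, -0.0519]), array([0.7759, 0.0319])]
lamp side [array([0.7039, 0.0682]), array([0.7816, 0.0873]), array([0.7851, 0.004 ]), array([ 0.7024, -0.0217])]
lamp scene [array([ 0.7246, -0.0031]), array([0.7095, 0.0937]), array([0.7702, 0.097 ]), array([0.7895, 0.0109])]
pointer? [0.613  0.1565 0.18  ] [0.6124 0.1343 0.18  ] [0.6198 0.1275 0.18  ]
```

```bash
cat >> h.py <<'E'
YAW=.245; HUB=np.array([.642,.024,.170])
c,s=np.cos(YAW),np.sin(YAW); M=np.array([[c,-s,0],[s,c,0],[0,0,1]])
N=M@[-.435,0,.9]; UP=M@[.9,0,.435]; LY=M@[0,1,0]
def hp(th,h=.052,r=.08): return HUB+h*N+r*(np.cos(th)*LY+np.sin(th)*UP)
def tool(tilt,flip=1):  # z down, leaning tilt towards the robot; y lateral
    z=M@[np.sin(tilt),0,-np.cos(tilt)]; y=-flip*LY; return np.c_[np.cross(y,z),y,z]
E
python3 - <<'E'
from h import *
np.set_printoptions(precision=3,suppress=True)
b=np.array([.5225,-.0265]);t=np.array([.526,-.351])
D=np.diag([1.,-1,-1]); q=robot.ik([*b,.3],D); q2=robot.ik([*b,.3],D@np.diag([-1.,-1,1]))
print(q,q2)
if q is None: D=D@np.diag([-1.,-1,1])
robot.move_ptp([*b,.29],D)
print(robot.move_linear([*b,.176],velocity=.12,threshold=15))
robot.gripper_to(.03); st=robot.get_state(); print(st["opening"],st["grasp_force"],st["time"])
robot.move_linear([*b,.26],velocity=.12)
robot.move_linear([*t,.26],velocity=.15)
st=robot.get_state(); print(st["opening"],st["grasp_force"],st["force"])
im=robot.grab_frame("side")[100:390,200:410,::-1];cv2.imwrite("pics/side2.png",cv2.resize(im,None,fx=2,fy=2,interpolation=cv2.INTER_CUBIC))
for tilt in(.45,.55,.65):
  for f in(1,-1):
    Q=[robot.ik(hp(a),tool(tilt,f)) for a in np.linspace(-.42,6.28,15)]
    print(tilt,f,[i for i,x in enumerate(Q) if x is None], None if any(x is None for x in Q) else (np.min(Q,0),np.max(Q,0)))
E
```

```text
[-0.084  0.148  0.086  1.732 -0.013  1.262 -1.566] [-0.15   0.148  0.16   1.735 -0.025  1.261  1.586]
False
0.057334285377477805 29.999520778656006 6.05
0.05715094681523883 29.982436895370483 [ 0.278  0.416 -1.521]
0.45 1 [] (array([-0.15 ,  0.078, -0.067,  1.788, -0.338,  0.453, -1.511]), array([ 0.09 ,  0.262,  0.055,  2.178, -0.021,  0.663, -0.939]))
0.45 -1 [] (array([ 0.72 ,  0.179, -1.079,  1.761,  0.165,  0.459,  1.216]), array([ 1.061,  0.457, -1.059,  2.153,  0.538,  0.745,  1.713]))
0.55 1 [] (array([-0.134,  0.049, -0.084,  1.873, -0.55 ,  0.315, -1.485]), array([ 0.121,  0.227,  0.065,  2.254, -0.046,  0.525, -0.718]))
0.55 -1 [] (array([ 0.755,  0.126, -1.074,  1.847, -0.029,  0.308,  1.202]), array([ 1.102,  0.409, -1.04 ,  2.229,  0.54 ,  0.581,  1.918]))
0.65 1 [] (array([-0.793,  0.015, -0.098,  1.954, -0.935,  0.188, -1.421]), array([ 0.14 ,  0.201,  0.725,  2.338, -0.108,  0.398, -0.352]))
0.65 -1 [] (array([-0.793,  0.015, -1.068,  1.929, -0.666,  0.188,  1.142]), array([1.131, 0.371, 0.725, 2.338, 0.575, 0.415, 2.462]))
```

View pics/side2.png

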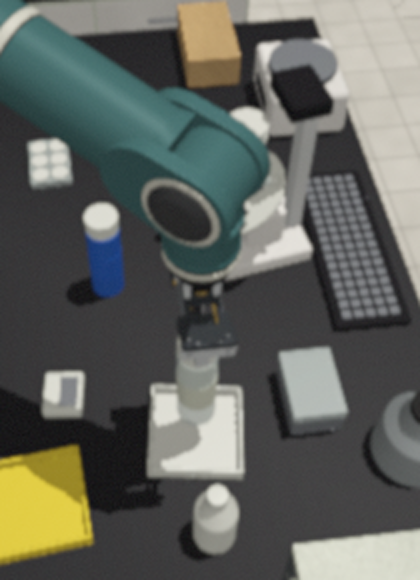

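The bottle hangs over the tray at about (197,400), gripped at the cap, and everything else is where it was. I'll lower it, release it, and go to a pre-grasp pose above the handle.

```bash
python3 - <<'E'
from h import *
np.set_printoptions(precision=3,suppress=True)
t=np.array([.526,-.351])
robot.move_linear([*t,.195],velocity=.1)
print(robot.move_linear([*t,.176],velocity=.03,threshold=6),robot.get_state()["ee_pos"])
robot.gripper_to(.09); robot.pause(.3)
robot.move_linear([*t,.33],velocity=.15)
robot.move_ptp(hp(-.42,.16),tool(.47)); robot.gripper_to(.07)
st=robot.get_state();print(st["time"],st["ee_pos"],st["qpos"],robot.camera_info("wrist"))
a=robot.grab_frame("side")[100:390,200:410,::-1];b=robot.grab_frame("wrist")[:,:,::-1]
cv2.imwrite("pics/mix3.png",np.hstack([cv2.resize(a,(304,420)),cv2.resize(b,(490,420))]))
E
```

```text
True [ 0.526 -0.351  0.181]
14.775 [0.528 0.071 0.3  ] [-0.056 -0.106 -0.104  2.077 -0.075  0.704 -1.442] {'fx': 378.3939660335831, 'fy': 378.3939660335831, 'cx': 274.5946011925332, 'cy': 207.62309808930365, 'rvec': array([ 2.32 , -1.813,  0.217]), 'tvec': array([-0.059,  0.606,  0.364])}
```

View pics/mix3.png

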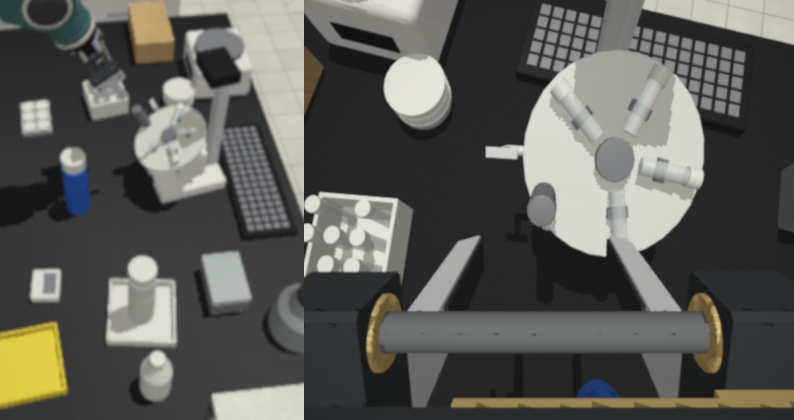

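The bottle stands upright in the tray, at left-panel (142,290). The wrist view in the right panel shows the wheel face on, with the hub at (614,160), the handle top at (541,210) and the pointer tip near (523,152). I'll use these to check the hub estimate, then grasp.

```bash
python3 - <<'E'
from h import *
np.set_printoptions(precision=4,suppress=True)
c=robot.camera_info("wrist");R=cv2.Rodrigues(np.array(c["rvec"]))[0];o=-R.T@np.array(c["tvec"])
E=np.c_[LY,UP,N]
for nm,p,h in(("hub",(614,160),.008),("handle",(541,210),.074),("pointer",(523,152),.011),("disc L",(523,155),0),("disc R",(705,152),0),("disc top",(616,50),0),("disc bot",(614,257),0)):
    d=R.T@np.array([((p[0]-304)/.875-c["cx"])/c["fx"],(p[1]/.875-c["cy"])/c["fy"],1])
    P=o+d*((HUB+h*N-o)@N)/(d@N); e=E.T@(P-HUB); print(nm,e,np.arctan2(e[1],e[0]))
E
```

```text
hub [ 0.0003 -0.0211  0.008 ] -1.5583725804441282
handle [ 0.0757 -0.0551  0.0739] -0.6291790224371451
pointer [ 0.0947 -0.0122  0.011 ] -0.1285925210350151
disc L [ 0.0954 -0.0168 -0.    ] -0.17395138246407657
disc R [-0.0975 -0.0138 -0.    ] -3.001008727727166
disc top [ 0.0013  0.0882 -0.    ] 1.5561015219672178
disc bot [-0.0062 -0.1332 -0.    ] -1.6171089487935641
```

I stretched the wrist panel horizontally only, so the vertical scale is 1. Correcting that.

```bash
python3 - <<'E'
from h import *
np.set_printoptions(precision=4,suppress=True)
c=robot.camera_info("wrist");R=cv2.Rodrigues(np.array(c["rvec"]))[0];o=-R.T@np.array(c["tvec"])
E=np.c_[LY,UP,N]
for nm,p,h in(("hub",(614,160),.008),("handle",(541,210),.074),("pointer",(523,152),.011),("disc L",(523,155),0),("disc R",(705,152),0),("disc top",(616,50),0),("disc bot",(614,257),0)):
    d=R.T@np.array([((p[0]-304)/.875-c["cx"])/c["fx"],(p[1]-c["cy"])/c["fy"],1])
    P=o+d*((HUB+h*N-o)@N)/(d@N); e=E.T@(P-HUB); print(nm,e,np.arctan2(e[1],e[0]))
E
```

```text
hub [ 0.0011 -0.0003  0.008 ] -0.29022997053913907
handle [ 0.0756 -0.0318  0.0739] -0.3979014900464432
pointer [0.0944 0.0071 0.011 ] 0.07497922897789372
disc L [ 0.0951  0.0037 -0.    ] 0.038403375722294665
disc R [-0.0955  0.0062 -0.    ] 3.0771781316642737
disc top [0.0016 0.094  0.    ] 1.5542814429467025
disc bot [-0.0045 -0.0949 -0.    ] -1.6185650021482032
```

```bash
python3 - <<'E'
from h import *
np.set_printoptions(precision=3,suppress=True)
print(robot.move_linear(hp(-.40),velocity=.08,threshold=10))
robot.gripper_to(.015); st=robot.get_state(); print(st["opening"],st["grasp_force"],st["force"],st["time"])
if abs(st["opening"]-.026)<.004:
    f0=st["force"]; A=np.linspace(-.40,6.28,36)
    for a in A[1:]:
        robot.move_linear(hp(a),velocity=.06); st=robot.get_state()
        print(round(a,2),st["force"],round(st["opening"],4),round(st["time"],1))
        if np.linalg.norm(st["force"]-f0)>22: print("stop");break
E
```

```text
False
0.02503998615342443 29.994976421912725 [-3.038  1.808  1.605] 17.15
-0.21 [-2.822  7.542  0.664] 0.0247 17.6
-0.02 [-2.812 11.5   -1.325] 0.025 17.9
0.17 [ 0.22  14.938 -0.92 ] 0.0247 18.4
0.36 [ 3.67  18.208 -2.171] 0.0246 18.8
0.55 [ 7.773 17.738 -1.525] 0.0248 19.1
0.75 [13.573 17.376 -0.134] 0.0247 19.6
stop
```

The grip is fine, but an outward radial force is building up, so there is a small centring offset. I'll release, remeasure and regrip.

```bash
python3 - <<'E'
from h import *
np.set_printoptions(precision=3,suppress=True)
robot.gripper_to(.06); st=robot.get_state(); print(st["force"],st["ee_pos"]-hp(.745),st["time"])
robot.move_linear(hp(.745,.14),velocity=.12)
c=robot.camera_info("wrist");np.save("c.npy",[c],allow_pickle=True)
cv2.imwrite("pics/w4.png",robot.grab_frame("wrist")[:,:,::-1])
E
```

```text
[-0.906 -0.81   0.768] [ 0. -0.  0.] 20.2667
```

View pics/w4.png

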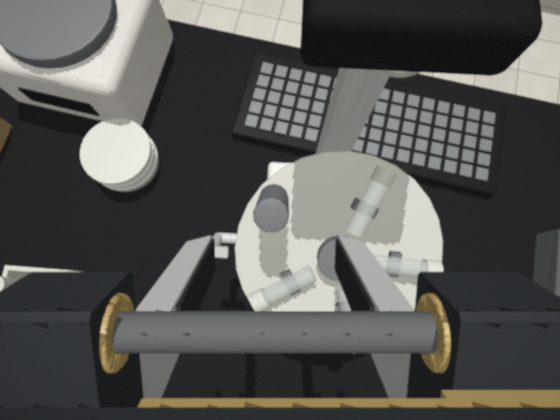

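The wrist view shows the handle top at about (271,213), disc edges at left (236,243), right (443,250) and top (340,152), and the pointer at (226,239).

```bash
python3 - <<'E'
from h import *
np.set_printoptions(precision=4,suppress=True)
c=np.load("c.npy",allow_pickle=True)[0];R=cv2.Rodrigues(np.array(c["rvec"]))[0];o=-R.T@np.array(c["tvec"])
E=np.c_[LY,UP,N]
for nm,p,h in(("hub",(337,259),.008),("handle",(271,213),.074),("handle base",(272,195),.02),("pointer",(236,239),.011),("disc L",(236,243),0),("disc R",(443,250),0),("disc top",(340,152),0)):
    d=R.T@np.array([(p[0]-c["cx"])/c["fx"],(p[1]-c["cy"])/c["fy"],1])
    P=o+d*((HUB+h*N-o)@N)/(d@N); e=E.T@(P-HUB); print(nm,e,np.arctan2(e[1],e[0]),np.hypot(*e[:2]))
E
```

```text
hub [ 0.003  -0.0004  0.008 ] -0.1358843471335101 0.002999051602541695
handle [0.0611 0.0569 0.0739] 0.7498465181096943 0.08352573153381966
handle base [0.0608 0.0599 0.02  ] 0.7775504231991127 0.08534399496692233
pointer [0.0925 0.0192 0.011 ] 0.20461463395728077 0.09447662362172016
disc L [0.0938 0.0121 0.    ] 0.1282668249423462 0.0945463611588554
disc R [-0.0947  0.0052 -0.    ] 3.0862134565138044 0.09483066526760962
disc top [0.0022 0.0939 0.    ] 1.5468969261115337 0.09387871608458234
```

```bash
sed -i 's/^def hp/HUB=HUB+.002*LY+.001*UP\ndef hp/' h.py; cat > turn.py <<'E'
from h import *
np.set_printoptions(precision=2,suppress=True)
def turn(a0,a1,off=np.zeros(3)):
    f0=robot.get_state()["force"]; n=int(np.ceil((a1-a0)/.19))
    for a in np.linspace(a0,a1,n+1)[1:]:
        robot.move_linear(hp(a)+off,velocity=.06); st=robot.get_state()
        f=st["force"]-f0; r=np.cos(a)*LY+np.sin(a)*UP
        print(round(a,2),"rad %.1f tan %.1f n %.1f"%(f@r,f@(-np.sin(a)*LY+np.cos(a)*UP),f@N),off*1e3,round(st["opening"],4),round(st["time"],1))
        if np.linalg.norm(f)>22: print("stop");return
        off=off+np.clip(5e-5*(f@r),-1e-3,1e-3)*r
E
python3 - <<'E'
from turn import *
print(robot.move_linear(hp(.75),velocity=.08,threshold=10))
robot.gripper_to(.015); st=robot.get_state(); print(st["opening"],st["force"],st["time"])
turn(.75,2.4)
E
```

```text
False
0.024850388698460374 [-0.66  0.61  1.07] 23.1
0.93 rad -0.7 tan 2.4 n 3.7 [0. 0. 0.] 0.0254 23.5
1.12 rad -2.2 tan 1.6 n 8.4 [-0.02 -0.02 -0.01] 0.0246 23.9
1.3 rad -4.0 tan 1.7 n 13.6 [-0.09 -0.09 -0.05] 0.0253 24.3
1.48 rad -4.5 tan 1.7 n 19.1 [-0.25 -0.19 -0.14] 0.0247 24.7
1.67 rad -7.8 tan 0.7 n 24.8 [-0.44 -0.26 -0.24] 0.0247 25.1
stop
```

```bash
sed -i 's/off=off+.*/off=off+np.clip(6e-5*(f@r),-1e-3,1e-3)*r+np.clip(1e-4*(f@N),-1e-3,1e-3)*N/; s/off\*1e3/np.c_[LY,UP,N].T@off*1e3/' turn.py
python3 - <<'E'
from turn import *
robot.gripper_to(.05); st=robot.get_state(); off=st["ee_pos"]-hp(1.67); print(st["force"])
robot.gripper_to(.015); st=robot.get_state(); print(st["opening"],st["force"],st["time"])
turn(1.67,3.9,off)
E
```

```text
[-0.16 -0.36  0.53]
0.025106069195921135 [ 0.46 -0.85 -0.01] 26.1667
1.86 rad -3.6 tan 0.3 n 8.1 [ 0.17 -0.57 -0.11] 0.0247 26.6
2.04 rad -1.6 tan 1.0 n 1.9 [ 0.23 -0.78  0.7 ] 0.025 27.0
2.23 rad -2.1 tan 1.1 n 4.7 [ 0.27 -0.86  0.89] 0.0248 27.4
2.41 rad 0.2 tan 1.3 n 1.6 [ 0.35 -0.96  1.36] 0.0248 27.8
2.6 rad -1.9 tan 1.6 n 2.3 [ 0.34 -0.96  1.52] 0.0249 28.2
2.78 rad -1.4 tan 1.4 n 0.9 [ 0.44 -1.01  1.75] 0.0248 28.6
2.97 rad -2.3 tan 1.5 n 0.5 [ 0.52 -1.04  1.84] 0.0248 29.0
3.16 rad -2.4 tan 2.2 n 0.6 [ 0.66 -1.07  1.88] 0.0253 29.4
3.34 rad -1.4 tan 1.3 n -1.9 [ 0.8  -1.07  1.94] 0.0247 29.8
3.53 rad -2.6 tan 1.0 n -1.6 [ 0.88 -1.05  1.75] 0.025 30.2
3.71 rad -1.8 tan 2.1 n -2.9 [ 1.03 -0.99  1.59] 0.0248 30.6
3.9 rad -1.4 tan 1.9 n -1.5 [ 1.12 -0.93  1.3 ] 0.0249 31.0
```

```bash
python3 - <<'E'
from turn import *
st=robot.get_state(); turn(3.9,6.34,st["ee_pos"]-hp(3.9))
robot.gripper_to(.06); robot.pause(.3); p=robot.get_state()["ee_pos"]
robot.move_linear(p+.11*N,velocity=.12)
c=robot.camera_info("wrist");np.save("c.npy",[c],allow_pickle=True)
cv2.imwrite("pics/w5.png",robot.grab_frame("wrist")[:,:,::-1]);print(robot.get_state()["time"],robot.get_state()["force"])
E
```

```text
4.09 rad -1.3 tan 0.4 n -6.0 [ 1.28 -1.    1.33] 0.0245 31.4
4.28 rad -1.0 tan 0.9 n -3.8 [ 1.33 -0.93  0.74] 0.0252 31.8
4.46 rad -0.7 tan -0.0 n -2.7 [ 1.35 -0.88  0.36] 0.0248 32.2
4.65 rad -3.0 tan 0.3 n -4.7 [ 1.37 -0.84  0.09] 0.0249 32.6
4.84 rad -2.5 tan 0.1 n -3.4 [ 1.38 -0.66 -0.38] 0.0252 33.0
5.03 rad -3.1 tan -0.9 n -3.4 [ 1.36 -0.51 -0.72] 0.0248 33.4
5.21 rad -2.6 tan 0.1 n -2.7 [ 1.3  -0.33 -1.06] 0.0251 33.8
5.4 rad -2.4 tan 0.5 n -2.6 [ 1.23 -0.2  -1.33] 0.0246 34.2
5.59 rad -2.2 tan 1.2 n -3.9 [ 1.13 -0.09 -1.59] 0.0251 34.6
5.78 rad -0.7 tan 0.7 n 0.2 [ 1.03 -0.   -1.98] 0.0248 35.0
5.96 rad -0.7 tan 1.7 n -3.7 [ 1.    0.02 -1.96] 0.0251 35.4
6.15 rad -0.7 tan 2.3 n 2.3 [ 0.96  0.03 -2.33] 0.0246 35.8
6.34 rad -1.5 tan 0.9 n -1.4 [ 0.92  0.04 -2.1 ] 0.0248 36.2
38.3 [-0.28 -0.36  0.33]
```

View pics/w5.png

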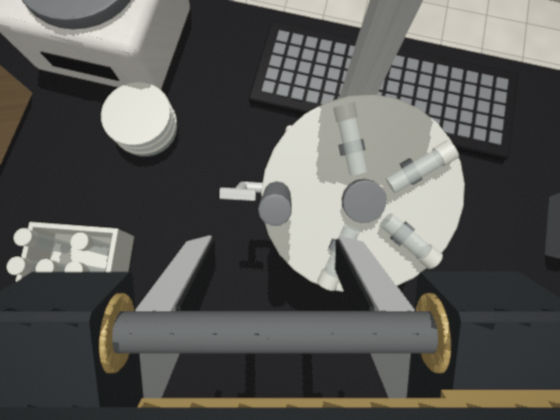

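The handle top is at (275,211) with its foot at about (274,190), the hub cap is at (364,201), and the pointer tip is at about (262,187) next to the handle. The force offsets suggest the yaw is about 0.19, so I'll compute the handle angle with both yaws.

```bash
python3 - <<'E'
from h import *
np.set_printoptions(precision=4,suppress=True)
cc=np.load("c.npy",allow_pickle=True)[0];R=cv2.Rodrigues(np.array(cc["rvec"]))[0];o=-R.T@np.array(cc["tvec"])
for yaw in(.245,.186):
    c,s=np.cos(yaw),np.sin(yaw);M=np.array([[c,-s,0],[s,c,0],[0,0,1]])
    E=np.c_[M@[0,1,0],M@[.9,0,.435],M@[-.435,0,.9]];n=E[:,2]
    for nm,p,h in(("hub",(364,201),.008),("handle",(275,211),.074),("foot",(274,190),.01),("ptr",(262,187),.011),("ptr arm",(222,194),.011),("discL",(263,192),0),("discR",(464,185),0),("top",(367,95),0),("bot",(360,292),0)):
        d=R.T@np.array([(p[0]-cc["cx"])/cc["fx"],(p[1]-cc["cy"])/cc["fy"],1])
        e=E.T@(o+d*((HUB+h*n-o)@n)/(d@n)-HUB); print(yaw,nm,e,np.arctan2(e[1],e[0]))
E
```

```text
0.245 hub [-0.0014 -0.0012  0.008 ] -2.441769753058318
0.245 handle [0.0803 0.0043 0.0739] 0.05306381926531534
0.245 foot [0.0812 0.0095 0.01  ] 0.11615946794922512
0.245 ptr [0.092  0.0124 0.011 ] 0.1338755285013192
0.245 ptr arm [0.1284 0.006  0.011 ] 0.046896596018920156
0.245 discL [0.0915 0.0059 0.    ] 0.06475906011558873
0.245 discR [-0.0957  0.0123 -0.    ] 3.013382161050027
0.245 top [-0.0013  0.093   0.    ] 1.585229413139048
0.245 bot [-0.0038 -0.0945  0.    ] -1.6107524371630124
0.186 hub [-0.0016 -0.0011  0.008 ] -2.560058100145385
0.186 handle [ 0.0786 -0.0004  0.0739] -0.005205995384490472
0.186 foot [0.0814 0.0048 0.01  ] 0.05907726546045485
0.186 ptr [0.0924 0.0071 0.011 ] 0.07694479718389617
0.186 ptr arm [ 0.1287 -0.0014  0.011 ] -0.010875263554101169
0.186 discL [ 0.0918  0.0007 -0.    ] 0.007202209138309971
0.186 discR [-0.0937  0.0177  0.    ] 2.954846571048082
0.186 top [ 0.0036  0.0929 -0.    ] 1.5321535501996324
0.186 bot [-0.0088 -0.0941  0.    ] -1.6635402204160887
```

```bash
python3 -c "
from rig import robot
print(robot.sign_off())"
```

```text
the job is handed in; nothing more can be done
None
```

I stood the bottle upright in the white tray, turned the wheel clockwise past the pointer and through one whole turn, and handed in at about 38 s; the handle measures level with the pointer (joint about 6.28–6.34) and the gripper is clear, but sign-off returned no verdict.

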